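# Press a test cartridge home in its bay with a spacer

### The job

Fold the clear cover of the cartridge bay up until it stands upright, and leave it standing there. Then take the orange spacer from its holder, slide it down to the bottom of the gap in front of the white cartridge in the bay, at the end where that gap is wide enough for it, and push the cartridge back with it until it sits flush against the bay's rear wall. Finish while still gripping the spacer and pressing the cartridge firmly against that wall, and leave the other things on the bench where they are.

Things in the scene. Friction and masses are not known exactly. Their poses are not given: they have to be found in the camera images.
- bay: White fixed bay, 120 (x) x 124 (y) mm. Origin: centre of its underside; +x points away from the robot (within 0.35 rad) to the rear wall. Floor at z = 6 mm, walls to 26 mm, rear wall to 34 mm, its front face at x = +45 mm; side walls' inner faces at y = +-44 mm (+-28 mm at the stops). Two black stops stand side by side at its front; the gap is between them and the cartridge.
- cover (a joint): Angle of the bay's clear hinged cover (blue rim and handle), rad: 0 = shut, lying flat over the bay; 1.57 = standing upright; at most 1.9. Grows as the front edge is lifted up and back. Starts shut or slightly open. Stiff friction hinge: stays where it is left; about 3 N at the handle moves it.
- cover_hinge (a point): Middle of the cover's hinge line, which runs along the bay's y at bay x = +58 mm, z = 36 mm. The cover reaches 122 mm from it, 112 mm wide, 4 mm thick (side skirts 9 mm).
- cover_handle (a point): Middle of the straight bar of the cover's blue loop handle: round bar 10 mm thick, 84 mm long, parallel to the hinge and 167 mm from it, in the cover's plane, 45 mm clear beyond the cover's free edge. Can be pinched across (along the bay's x) from above and turns between the pads.
- cartridge: White cartridge with coloured dots, 60 (x) x 80 (y) x 20 (z) mm, 80 to 170 g, loose on the bay's floor, of slippery plastic (friction about 0.1). Origin: centre of its underside; x and y as the bay's within 0.03 rad. It starts 4 to 7 mm short of the rear wall; flush, its origin lies at bay x = +15 mm.
- cartridge_rear_left (a point): Point on the cartridge's rear face 2 mm from its +y end, 10 mm above its underside; flush at bay x = +45 mm.
- cartridge_rear_right (a point): Point on the cartridge's rear face 2 mm from its -y end, 10 mm above its underside; flush at bay x = +45 mm.
- stop_thin: Black stop fixed in the bay, 21 (x) x 27 (y) x 20 (z) mm, at bay y = +14 or -14 mm. Origin: underside, middle of its robot-side face, at bay x = -60 mm, z = 6 mm; axes as the bay's. Between it and the cartridge is the wide gap, 28 mm long in y: 17 to 20 mm wide at the start (about x = 21 to 39 mm from this origin), 24 mm with the cartridge flush.
- stop_thick: Black stop like the other, but 36 mm thick (x), at the other end of the gap. Origin as for the thin stop. It leaves only 2 to 5 mm at the start and 9 mm with the cartridge flush: too narrow for the spacer.
- spacer: Orange upright plastic spacer, 10 (x) x 20 (y) x 64 (z) mm, 25 to 50 g; an 8 mm wide rib down the middle of both faces of its lowest 26 mm makes it 12 mm thick there. Origin: centre of its underside, z up. It stands in the holder with its underside 5 mm above the bench; pinch it across x, above the rib.
- holder: Grey fixed holder: base 60 x 70 x 5 mm with a socket 26 x 34 mm, 22 mm tall, 16 x 24 mm inside, floor at z = 5 mm. Origin: centre of its underside.
- tube_rack: Bystander, to be left alone: white tube rack full of red-capped tubes, 75 x 135 mm, 85 mm tall. Origin: centre of its underside.
- sample_cup: Bystander, to be left alone: small clear jar with a blue cap, 44 mm diameter, 60 mm tall. Origin: centre of its underside.
- reagent: Bystander, to be left alone: amber reagent bottle with a white cap, 56 mm diameter, 110 mm tall. Origin: centre of its underside.
- tip_box: Bystander, to be left alone: green open box with dividers, 85 x 120 x 50 mm. Origin: centre of its underside.
- spare_cartridge: Bystander, to be left alone: plain white spare cartridge lying on the bench, 60 x 80 x 20 mm. Origin: centre of its underside.
- swab_pot: Bystander, to be left alone: grey open pot, 70 mm diameter, 90 mm tall. Origin: centre of its underside.
- notepad: Bystander, to be left alone: yellow pad, 100 x 75 x 12 mm. Origin: centre of its underside.

How it is judged:
By the outcome, as a careful person would: the job done as asked, in the order asked, and still so for the second after the job is handed in, while the arm keeps its last pose, push and grip.
It also fails if it takes over 58 s, if anything falls off the work surface, if the arm or the gripper's body presses on something with over 40 N, if the wrist force passes 120 N, or if a joint passes its speed limit or range.

### The arm

A 6-joint arm with a two-finger parallel gripper is mounted at the origin on the work surface. World frame = base frame: x ahead of the robot, y to its left, z up, the work surface at z = 0. Lengths are in m, angles in degrees, forces in N, time in s.
With the tool pointing down it reaches from about 0.35 to 0.875 m from the base axis. Payload 4.2 kg.
Tool frame: the origin (TCP) lies midway between the tips of the shut fingers; the grasp point (between the pads) lies 19 mm behind it; z points along the fingers, y is the line along which they close (so a half turn about z gives the same grasp; the last joint's range is limited). The gripper opens to 87 mm and grips with 3 to 60 N. Pads are 19 mm wide; open, the fingers measure 117 mm over their backs; the gripper's body (75 mm by 190 mm) begins 51 mm behind the grasp point.
Start: joints at [-50.214, 22.042, 0.453, 0, -68.411, -14.817], TCP at [0.264, -0.567, 0.223] pointing down, gripper open.
Joint ranges: [-179.83, 179.83], [-69.29, 118.12], [-61.27, 80.66], [-181.25, 117.63], [-171.15, -9.14], [-177.46, 177.46]. Speed limits (degrees/s): [159.86, 159.86, 180, 180, 180, 180].

### API

Orientations are given as a 3x3 rotation matrix whose columns are the frame's x, y, z axes.
In Python, from station import * gives the robot as it stands. The module is installed in compiled form; this text tells all that it offers.
- The arm moves only by the tool servo_tool, never from a script. Its argument "deltas" is a list of rows, each an object of numbers: "tx", "ty", "tz": the shift along the tool's x, y, z in mm; "ax", "ay", "az": the turn, a rotation vector about the tool's x, y, z in rad; "claw": the finger opening in mm, from 0 to 87. In form: [{"tx": .., "ty": .., "tz": .., "ax": .., "ay": .., "az": .., "claw": ..}, ...]. A call has 1 to 12 rows; each row is the pose to reach, as a shift and turn from the pose commanded when the call began, along the tool's axes at that moment; what a row does not reach only later rows make up. A row lasts 1/12 s, in which the tool goes at most 41.7 mm and 7.16 degrees, less where a joint would pass 70% of its speed; a pose out of reach is approached as far as the arm can. A call with a gripper value outside its range is refused whole. The fingers move at their own pace and stop on an object; the grip force is fixed at half the most. Time passes only in rows, so rows that repeat a pose let the fingers close. It gives the time, the measured TCP pose, the force, the opening and the grip force at its end, in the units of the state.
- sense(): the state, without advancing time (a new reading comes with each control period).
- capture(name): name is "side" or "top" or "wrist"; returns the picture (400x640x3 uint8, blue, green, red); there is no depth.
- calibration(name): a dict with "fx", "fy", "cx", "cy" (pixels), "cam_to_world" (4x4, takes a point from camera to world coordinates); the wrist camera has in their place "hand_eye" (4x4, takes a point from camera to tool coordinates, whose origin is the TCP and whose axes are the flange's). Camera axes: x right, y down, z forward; pixel columns grow to the right and rows downward; lengths in m; the calibration is good to about 2 mm. A picture is of the moment at which its call begins: read the wrist's pose just before it. calibration takes no time and is no camera call.
- finish_job(): hands the job in; it is judged then, once.
Trained networks look in the newest picture that a camera, given by its name, has taken for a name from the list of things; names that differ only in an ending like _2 or _b are one class to them, and where a whole thing is asked for, a point or a joint stands for the part that bears it (a point fixed in the world has none). Each returns a list of dicts, best first, with "confidence" (0 to 1); they miss things now and then, are a little off and sometimes report something else, mostly with a low value. They report only what shows in the picture. A call takes as long as a camera call.
- recognise(label, camera): "xyz" ([x, y, z] in m, in the coordinates of the camera as it stood for that picture, good to about 4 mm: the middle of the surface that is visible of it).
- trace(label, camera): "mask" (400x640 bool, what is visible of it).
The state is a dict: "time_s": time; "joints": joint angles; "joint_velocities": joint speeds; "effort": joint torques, N m; "tcp_pos": TCP position; "ee_rot": TCP orientation; "wrist_force": force on the tool from outside, world axes, zero at the start; "moment": the same for the moment, N m; "gripper_width": opening from 0.0 (shut) to 1.0 (fully open); "gripper_force": force on a finger pad.
Only numpy, scipy, OpenCV 4.12 (cv2) and the standard library are available. Lean on these libraries where they do the work, as an engineer would, in place of code of your own. Each camera call takes 0.05 s, during which the arm holds its last target. There are 200 camera calls.

## Working session

There is one attempt and no reset: what is moved stays moved. The work goes in short steps, Python scripts to look and compute and a tool call to move; the robot and the scene stay as the last step left them, time stands still between calls to the robot, and variables do not carry over. Pictures are saved under pics/ and viewed, at most 12 in all, crops included, and the job is handed in when it is done.

Besides the shell and the picture viewer there is one more tool, called after ">>>" in YAML: its name, and indented under it one key for each argument. servo_tool: Moves the arm, as the interface text tells. Its arguments: {"type":"object","properties":{"deltas":{"type":"array","items":{"type":"object","properties":{"tx":{"type":"number"},"ty":{"type":"number"},"tz":{"type":"number"},"ax":{"type":"number"},"ay":{"type":"number"},"az":{"type":"number"},"claw":{"type":"number"}}}}},"required":["deltas"]}

```bash
mkdir -p pics
cat > h.py <<'E'
from station import *
import numpy as np, cv2
np.set_printoptions(precision=4,suppress=True)
def T(name,s=None):
    c=calibration(name)
    if name!="wrist": return np.array(c["cam_to_world"])
    s=s or sense(); M=np.eye(4); M[:3,:3]=s["ee_rot"]; M[:3,3]=s["tcp_pos"]
    return M@np.array(c["hand_eye"])
def proj(name,P,M=None):
    c=calibration(name); M=T(name) if M is None else M
    p=np.linalg.inv(M)@np.append(P,1); return np.array([c["fx"]*p[0]/p[2]+c["cx"],c["fy"]*p[1]/p[2]+c["cy"]])
def ray(name,uv,z,M=None):
    c=calibration(name); M=T(name) if M is None else M
    d=M[:3,:3]@np.array([(uv[0]-c["cx"])/c["fx"],(uv[1]-c["cy"])/c["fy"],1]); o=M[:3,3]
    return o+d*(z-o[2])/d[2]
def rec(l,cam,n=1):
    M=T(cam); return [((M@np.append(r["xyz"],1))[:3],round(r["confidence"],2)) for r in recognise(l,cam)[:n]]
E
python3 - <<'E'
from h import *
a=capture("top"); b=capture("side"); cv2.imwrite("pics/a.png",a); cv2.imwrite("pics/b.png",b)
for l in ["bay","cover","cover_handle","cover_hinge","cartridge","stop_thin","stop_thick","spacer","holder","tube_rack","sample_cup","reagent","tip_box","spare_cartridge","swab_pot","notepad"]:
    for c in ["top","side"]:
        try: print(l,c,rec(l,c,2))
        except Exception as e: print(l,c,e)
s=sense(); print(s["time_s"],s["ee_rot"],s["wrist_force"],calibration("top"),calibration("side"),calibration("wrist"))
E
```

```text
bay top [(array([0.5456, 0.1588, 0.0401]), 0.84)]
bay side [(array([0.5442, 0.1262, 0.038 ]), 0.85)]
cover top [(array([0.5446, 0.1623, 0.0467]), 0.89)]
cover side [(array([0.5443, 0.1508, 0.0414]), 0.81), (array([0.7264, 0.2322, 0.0591]), 0.74)]
cover_handle top [(array([0.5498, 0.1638, 0.0486]), 0.89)]
cover_handle side [(array([0.5405, 0.1504, 0.0414]), 0.56)]
cover_hinge top [(array([0.5524, 0.1633, 0.0461]), 0.9), (array([0.5442, 0.1592, 0.0384]), 0.32)]
cover_hinge side [(array([0.5452, 0.1529, 0.0431]), 0.64), (array([0.3977, 0.3659, 0.0127]), 0.31)]
cartridge top [(array([0.5451, 0.1608, 0.0457]), 0.33)]
cartridge side []
stop_thin top []
stop_thin side []
stop_thick top []
stop_thick side []
spacer top [(array([0.7236, 0.2453, 0.0776]), 0.32)]
spacer side []
holder top [(array([ 0.4665, -0.245 ,  0.0001]), 0.71)]
holder side [(array([ 0.4659, -0.2616,  0.0032]), 0.57)]
tube_rack top [(array([0.5718, 0.3772, 0.0498]), 0.63)]
tube_rack side [(array([0.5733, 0.3401, 0.0455]), 0.7)]
sample_cup top [(array([ 0.6801, -0.1276,  0.0576]), 0.75)]
sample_cup side [(array([ 0.6867, -0.
[... 1036 characters left out ...]
 -0.0113],
       [ 0.027 , -0.0822, -0.9963,  1.4051],
       [ 0.    ,  0.    ,  0.    ,  1.    ]])} {'fx': 493.37364083535465, 'fy': 493.37364083535465, 'cx': 319.72136885090515, 'cy': 199.0013306647153, 'cam_to_world': array([[ 0.9969, -0.043 ,  0.0661,  0.5061],
       [-0.0787, -0.6037,  0.7933, -1.0249],
       [ 0.0057, -0.7961, -0.6052,  0.7959],
       [ 0.    ,  0.    ,  0.    ,  1.    ]])} {'fx': 328.9299094795455, 'fy': 328.9299094795455, 'cx': 322.2363728534729, 'cy': 197.87519468942457, 'hand_eye': array([[-0.0006, -0.9537, -0.3008,  0.0818],
       [ 1.    , -0.0006, -0.0002,  0.0005],
       [-0.    , -0.3008,  0.9537, -0.1619],
       [ 0.    ,  0.    ,  0.    ,  1.    ]])}
```

View pics/a.png

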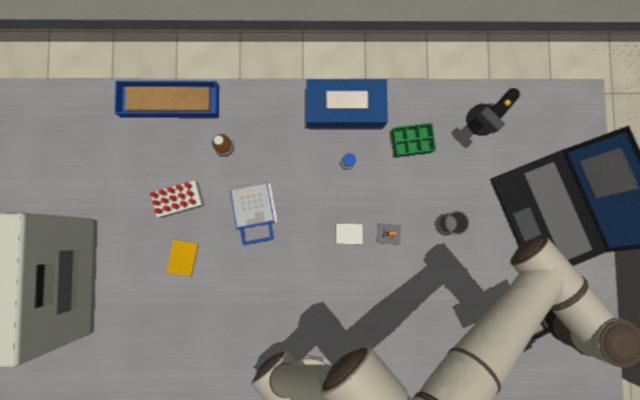

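View pics/b.png

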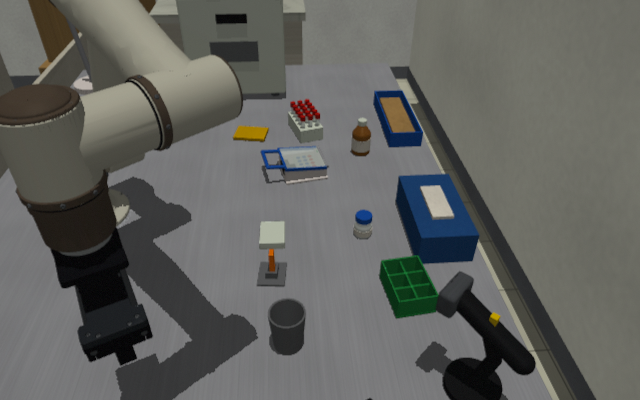

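Run:
```python
from h import *
b=cv2.imread("pics/b.png")
s=sense(); p=np.array(s["tcp_pos"]); R=np.array(s["ee_rot"])
c=b.copy()
for d in [0,.07]:
  for y in [-.095,-.0375,.0375,.095]:
    q=proj("side",p+R@[0,y,-d]); cv2.circle(c,tuple(int(v) for v in q),2,(0,255,255),-1)
  for x in [-.0375,.0375]:
    q=proj("side",p+R@[x,0,-d]); cv2.circle(c,tuple(int(v) for v in q),2,(0,0,255),-1)
q=proj("side",p+R@[0,0,-.26]); cv2.circle(c,tuple(int(v) for v in q),2,(0,255,0),-1)
c1=cv2.resize(c[220:380,20:220],(800,640))[:600]
a=cv2.imread("pics/a.png"); c2=cv2.resize(a[170:260,140:290],None,fx=5,fy=5,interpolation=cv2.INTER_CUBIC)
cv2.imwrite("pics/c.png",cv2.resize(np.hstack([cv2.resize(c1,(400,300)),cv2.resize(c2,(400,300))]),(800,300)))
# blue pixels in top -> handle bar
h=cv2.cvtColor(a,cv2.COLOR_BGR2HSV); m=cv2.inRange(h,(105,120,60),(125,255,255)); m[:,:220]=0;m[:,285:]=0;m[:175]=0;m[260:]=0
ys,xs=np.nonzero(m); r=cv2.minAreaRect(np.column_stack([xs,ys]).astype(np.float32)); print(r)
for q in cv2.boxPoints(r): print(q,ray("top",q,.04))
```

```text
((256.5406799316406, 232.51141357421875), (18.20488739013672, 36.674156188964844), 79.11447143554688)
[236.8146 227.0357] [0.4878 0.2055 0.04  ]
[272.8289 220.1098] [0.5074 0.0997 0.04  ]
[276.2668 237.9872] [0.4547 0.0895 0.04  ]
[240.2525 244.913 ] [0.4353 0.1951 0.04  ]
```

View pics/c.png

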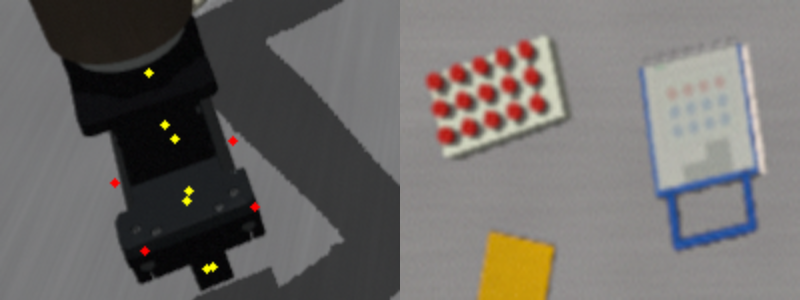

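>>> servo_tool:
  deltas:
    - {"tx":-43,"ty":46,"tz":2,"az":-0.11}
    - {"tx":-86,"ty":92,"tz":5,"az":-0.22}
    - {"tx":-130,"ty":139,"tz":8,"az":-0.33}
    - {"tx":-173,"ty":185,"tz":10,"az":-0.44}
    - {"tx":-216,"ty":231,"tz":12,"az":-0.55}
    - {"tx":-260,"ty":277,"tz":15,"az":-0.66}
    - {"tx":-303,"ty":324,"tz":18,"az":-0.77}
    - {"tx":-346,"ty":370,"tz":20,"az":-0.88}
    - {"tx":-390,"ty":416,"tz":22,"az":-0.99}
    - {"tx":-432,"ty":462,"tz":25,"az":-1.1}
    - {"tx":-476,"ty":509,"tz":28,"az":-1.21}
    - {"tx":-519,"ty":555,"tz":30,"az":-1.318}

```text
schema error: expected keys tx, ty, tz, ax, ay, az, claw
```

>>> servo_tool:
  deltas:
    - {"tx":-260,"ty":277,"tz":0,"ax":0,"ay":0,"az":-0.66,"claw":87}
    - {"tx":-260,"ty":277,"tz":0,"ax":0,"ay":0,"az":-0.66,"claw":87}
    - {"tx":-260,"ty":277,"tz":0,"ax":0,"ay":0,"az":-0.66,"claw":87}
    - {"tx":-260,"ty":277,"tz":0,"ax":0,"ay":0,"az":-0.66,"claw":87}
    - {"tx":-260,"ty":277,"tz":0,"ax":0,"ay":0,"az":-0.66,"claw":87}
    - {"tx":-519,"ty":555,"tz":30,"ax":0,"ay":0,"az":-1.318,"claw":87}
    - {"tx":-519,"ty":555,"tz":30,"ax":0,"ay":0,"az":-1.318,"claw":87}
    - {"tx":-519,"ty":555,"tz":30,"ax":0,"ay":0,"az":-1.318,"claw":60}
    - {"tx":-519,"ty":555,"tz":30,"ax":0,"ay":0,"az":-1.318,"claw":34}
    - {"tx":-519,"ty":555,"tz":30,"ax":0,"ay":0,"az":-1.318,"claw":34}
    - {"tx":-519,"ty":555,"tz":30,"ax":0,"ay":0,"az":-1.318,"claw":34}
    - {"tx":-519,"ty":555,"tz":30,"ax":0,"ay":0,"az":-1.318,"claw":34}

```text
time_s: 2.7
tcp_pos: [0.4196, -0.0898, 0.2072]
ee_rot: [[0.185, -0.983, 0.002], [-0.983, -0.185, 0.0], [0.0, -0.002, -1.0]]
wrist_force: [2.1, -1.1, 0.8]
gripper_width: 0.706
gripper_force: 0.0
```

```bash
cat >> h.py <<'E'
def dl(P,yaw=None,lean=0):
    """tool deltas from sensed pose to TCP P; tool y horizontal heading = yaw (rad), tool leaned by 'lean' about tool x"""
    from scipy.spatial.transform import Rotation as Ro
    s=sense(); R=np.array(s["ee_rot"]); p=np.array(s["tcp_pos"])
    out=(R.T@(np.array(P)-p))*1000; rv=np.zeros(3)
    if yaw is not None:
        y=np.array([np.cos(yaw),np.sin(yaw),0]); z=np.array([0,0,-1.]); x=np.cross(y,z)
        G=np.column_stack([x,y,z])@Ro.from_rotvec([lean,0,0]).as_matrix()
        rv=Ro.from_matrix(R.T@G).as_rotvec()
    print("t%.2f"%s["time_s"],"tcp",p,"move",out.round(1),"turn",rv.round(4),"F",np.array(s["wrist_force"]).round(1))
E
python3 - <<'E'
from h import *
dl([.5,.155,.193],np.radians(190.5))
M=T("wrist"); w=capture("wrist"); cv2.imwrite("pics/d.png",w); np.save("M.npy",M)
E
```

```text
t2.70 tcp [ 0.4196 -0.0898  0.2072] move [-225.7 -124.2   14.3] turn [-0.0015 -0.0002  0.0025] F [ 2.1 -1.1  0.8]
```

View pics/d.png

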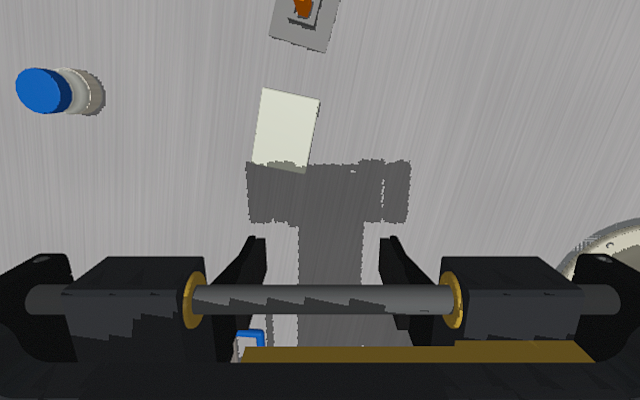

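Run:
```python
from h import *
dl([.5,.27,.2],np.radians(190.5))
```

```text
t2.75 tcp [ 0.4222 -0.0848  0.207 ] move [-333.7 -143.5    7.8] turn [-0.0038  0.0008  0.007 ] F [ 1.1  3.4 -1.2]
```

>>> servo_tool:
  deltas:
    - {"tx":-330,"ty":-142,"tz":8,"ax":0,"ay":0,"az":0,"claw":34}
    - {"tx":-330,"ty":-142,"tz":8,"ax":0,"ay":0,"az":0,"claw":34}
    - {"tx":-330,"ty":-142,"tz":8,"ax":0,"ay":0,"az":0,"claw":34}
    - {"tx":-330,"ty":-142,"tz":8,"ax":0,"ay":0,"az":0,"claw":34}
    - {"tx":-330,"ty":-142,"tz":8,"ax":0,"ay":0,"az":0,"claw":34}
    - {"tx":-330,"ty":-142,"tz":8,"ax":0,"ay":0,"az":0,"claw":34}
    - {"tx":-330,"ty":-142,"tz":8,"ax":0,"ay":0,"az":0,"claw":34}
    - {"tx":-330,"ty":-142,"tz":8,"ax":0,"ay":0,"az":0,"claw":34}
    - {"tx":-330,"ty":-142,"tz":8,"ax":0,"ay":0,"az":0,"claw":34}
    - {"tx":-330,"ty":-142,"tz":8,"ax":0,"ay":0,"az":0,"claw":34}
    - {"tx":-330,"ty":-142,"tz":8,"ax":0,"ay":0,"az":0,"claw":34}
    - {"tx":-330,"ty":-142,"tz":8,"ax":0,"ay":0,"az":0,"claw":34}

```text
time_s: 3.75
tcp_pos: [0.4985, 0.258, 0.1985]
ee_rot: [[0.182, -0.983, -0.001], [-0.983, -0.182, -0.001], [0.0, 0.001, -1.0]]
wrist_force: [-0.6, -0.5, -0.0]
gripper_width: 0.393
gripper_force: 0.0
```

Run:
```python
from h import *
dl([.5,.27,.2],np.radians(190.5))
M=T("wrist"); w=capture("wrist"); cv2.imwrite("pics/e.png",w); np.save("M.npy",M)
for l in ["cover_handle","cover_hinge","bay","cartridge","stop_thin","stop_thick"]: print(l,rec(l,"wrist",2))
dl([.5,.27,.2],np.radians(190.5))
```

```text
t3.75 tcp [0.4985 0.258  0.1985] move [-11.5  -3.6  -1.5] turn [ 0.0009 -0.0005 -0.0003] F [-0.6 -0.5 -0. ]
cover_handle [(array([0.5464, 0.1563, 0.0457]), 0.61)]
cover_hinge [(array([0.5451, 0.157 , 0.0481]), 0.97)]
bay [(array([0.5468, 0.1556, 0.0461]), 0.91)]
cartridge []
stop_thin []
stop_thick [(array([0.5474, 0.1541, 0.0448]), 0.34)]
t4.10 tcp [0.4989 0.2578 0.1991] move [-11.8  -3.3  -0.9] turn [-0.0005  0.0003 -0.0012] F [-0.2  0.2  0.1]
```

View pics/e.png

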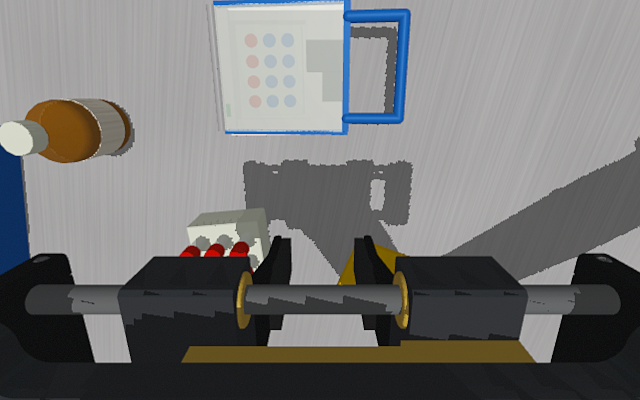

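Run:
```python
from h import *
M=np.load("M.npy")
w=cv2.imread("pics/e.png"); h=cv2.cvtColor(w,cv2.COLOR_BGR2HSV); m=cv2.inRange(h,(100,120,50),(125,255,255)); m[150:]=0; m[:,:335]=0
ys,xs=np.nonzero(m); r=cv2.minAreaRect(np.column_stack([xs,ys])[xs>352].astype(np.float32)); print(r)
k=(xs>385)&(ys>24)&(ys<110); f=np.polyfit(ys[k],xs[k],1); print("bar x(y)",f,xs[k].min(),xs[k].max(),ys[xs>385].min(),ys[xs>385].max())
yc=(ys[xs>395].min()+ys[xs>395].max())/2; wb=np.array([np.polyval(f,yc),yc]); print("wrist bar mid",wb)
a=cv2.imread("pics/a.png"); h=cv2.cvtColor(a,cv2.COLOR_BGR2HSV); m=cv2.inRange(h,(100,90,50),(125,255,255)); m[:,:225]=0;m[:,285:]=0;m[:222]=0;m[255:]=0
rr=cv2.boxPoints(cv2.minAreaRect(np.column_stack(np.nonzero(m)[::-1]).astype(np.float32)));print(rr)
for z in [.03,.036,.045,.06,.08]:
  print(z,ray("wrist",wb,z,M),ray("wrist",(np.polyval(f,20),20),z,M)-ray("wrist",(np.polyval(f,115),115),z,M))
  print("   cover edge", ray("wrist",(348,65),z,M), [ray("top",q,z)[:2] for q in rr])
```

```text
((381.5, 66.0), (114.0, 57.0), 90.0)
bar x(y) [ -0.0638 405.2312] 393 409 9 123
wrist bar mid [401.0222  66.    ]
[[235. 222.]
 [273. 222.]
 [273. 244.]
 [235. 244.]]
0.03 [0.4466 0.1392 0.03  ] [ 0.0153 -0.0816  0.    ]
   cover edge [0.4956 0.1473 0.03  ] [array([0.503 , 0.2126]), array([0.5022, 0.1   ]), array([0.437, 0.1  ]), array([0.4379, 0.2121])]
0.036 [0.4478 0.1399 0.036 ] [ 0.0151 -0.0802  0.    ]
   cover edge [0.4959 0.1479 0.036 ] [array([0.5028, 0.2116]), array([0.502 , 0.0995]), array([0.4371, 0.0995]), array([0.438 , 0.2111])]
0.045 [0.4497 0.1409 0.045 ] [ 0.0146 -0.0779  0.    ]
   cover edge [0.4964 0.1487 0.045 ] [array([0.5025, 0.2101]), array([0.5017, 0.0988]), array([0.4372, 0.0987]), array([0.4382, 0.2097])]
0.06 [0.4528 0.1427 0.06  ] [ 0.014  -0.0742  0.    ]
   cover edge [0.4973 0.1501 0.06  ] [array([0.502 , 0.2077]), array([0.5012, 0.0976]), array([0.4374, 0.0975]), array([0.4384, 0.2072])]
0.08 [0.4569 0.145  0.08  ] [ 0.013  -0.0693  0.    ]
   cover edge [0.4985 0.1519 0.08  ] [array([0.5014, 0.2044]), array([0.5006, 0.0959]), array([0.4377, 0.0959]), array([0.4387, 0.204 ])]
```

Run:
```python
from h import *
y=np.pi+.186
dl([.4485,.1403,.1],y);dl([.4485,.1403,.02],y)
```

```text
t4.10 tcp [0.4989 0.2578 0.1991] move [106.5  70.9  99. ] turn [-0.0005  0.0003 -0.0039] F [-0.2  0.2  0.1]
t4.10 tcp [0.4989 0.2578 0.1991] move [106.5  71.  179. ] turn [-0.0005  0.0003 -0.0039] F [-0.2  0.2  0.1]
```

>>> servo_tool:
  deltas:
    - {"tx":35,"ty":24,"tz":20,"ax":0,"ay":0,"az":0,"claw":34}
    - {"tx":71,"ty":47,"tz":40,"ax":0,"ay":0,"az":0,"claw":34}
    - {"tx":106.5,"ty":71,"tz":60,"ax":0,"ay":0,"az":0,"claw":34}
    - {"tx":106.5,"ty":71,"tz":80,"ax":0,"ay":0,"az":0,"claw":34}
    - {"tx":106.5,"ty":71,"tz":99,"ax":0,"ay":0,"az":0,"claw":34}
    - {"tx":106.5,"ty":71,"tz":120,"ax":0,"ay":0,"az":0,"claw":34}
    - {"tx":106.5,"ty":71,"tz":140,"ax":0,"ay":0,"az":0,"claw":34}
    - {"tx":106.5,"ty":71,"tz":160,"ax":0,"ay":0,"az":0,"claw":34}
    - {"tx":106.5,"ty":71,"tz":172,"ax":0,"ay":0,"az":0,"claw":34}
    - {"tx":106.5,"ty":71,"tz":179,"ax":0,"ay":0,"az":0,"claw":34}
    - {"tx":106.5,"ty":71,"tz":179,"ax":0,"ay":0,"az":0,"claw":34}
    - {"tx":106.5,"ty":71,"tz":179,"ax":0,"ay":0,"az":0,"claw":34}

```text
time_s: 5.1
tcp_pos: [0.4488, 0.141, 0.02]
ee_rot: [[0.182, -0.983, 0.0], [-0.983, -0.182, 0.0], [0.0, -0.0, -1.0]]
wrist_force: [0.7, 0.0, 0.9]
gripper_width: 0.386
gripper_force: 0.0
```

>>> servo_tool:
  deltas:
    - {"tx":0,"ty":0,"tz":0,"ax":0,"ay":0,"az":0,"claw":20}
    - {"tx":0,"ty":0,"tz":0,"ax":0,"ay":0,"az":0,"claw":10}
    - {"tx":0,"ty":0,"tz":0,"ax":0,"ay":0,"az":0,"claw":4}
    - {"tx":0,"ty":0,"tz":0,"ax":0,"ay":0,"az":0,"claw":4}
    - {"tx":0,"ty":0,"tz":0,"ax":0,"ay":0,"az":0,"claw":4}

```text
time_s: 5.52
tcp_pos: [0.4499, 0.1417, 0.0204]
ee_rot: [[0.183, -0.983, 0.004], [-0.983, -0.183, 0.002], [-0.001, -0.004, -1.0]]
wrist_force: [6.0, -2.3, -1.3]
gripper_width: 0.104
gripper_force: 2.7
```

Run:
```python
from h import *
s=sense();print(s["gripper_width"]*87,s["gripper_force"],s["moment"]); dl([.4485,.1403,.02],np.pi+.186)
```

```text
9.007284358087016 2.652679458260536 [-0.53   -1.5271 -0.0762]
t5.52 tcp [0.4499 0.1417 0.0204] move [1.1 1.6 0.4] turn [-0.0038  0.0012 -0.0022] F [ 6.  -2.3 -1.3]
```

>>> servo_tool:
  deltas:
    - {"tx":0,"ty":-0.4,"tz":-10.9,"ax":0,"ay":0,"az":0,"claw":0}
    - {"tx":0,"ty":-1.4,"tz":-21.8,"ax":0,"ay":0,"az":0,"claw":0}
    - {"tx":0,"ty":-3.2,"tz":-32.6,"ax":0,"ay":0,"az":0,"claw":0}
    - {"tx":0,"ty":-5.7,"tz":-43.2,"ax":0,"ay":0,"az":0,"claw":0}
    - {"tx":0,"ty":-8.9,"tz":-53.7,"ax":0,"ay":0,"az":0,"claw":0}
    - {"tx":0,"ty":-12.7,"tz":-63.9,"ax":0,"ay":0,"az":0,"claw":0}

```text
time_s: 6.02
tcp_pos: [0.4697, 0.1459, 0.0858]
ee_rot: [[0.185, -0.983, 0.018], [-0.983, -0.185, 0.007], [-0.003, -0.019, -1.0]]
wrist_force: [28.3, -6.1, -20.1]
gripper_width: 0.093
gripper_force: 29.2
```

Run:
```python
from h import *
s=sense();print(s["gripper_width"]*87,s["gripper_force"],s["moment"]); dl([.4485,.1403,.02],np.pi+.186)
```

```text
8.081016388648257 29.185993174323812 [-1.8602 -7.6511 -0.0019]
t6.02 tcp [0.4697 0.1459 0.0858] move [ 1.8 23.1 65.3] turn [-0.0189  0.0032 -0.    ] F [ 28.3  -6.1 -20.1]
```

>>> servo_tool:
  deltas:
    - {"tx":0,"ty":-9,"tz":0,"ax":0,"ay":0,"az":0,"claw":0}
    - {"tx":0,"ty":-9,"tz":0,"ax":0,"ay":0,"az":0,"claw":30}
    - {"tx":0,"ty":-9,"tz":0,"ax":0,"ay":0,"az":0,"claw":30}
    - {"tx":0,"ty":-9,"tz":0,"ax":0,"ay":0,"az":0,"claw":30}
    - {"tx":0,"ty":-9,"tz":-6,"ax":0,"ay":0,"az":0,"claw":30}
    - {"tx":0,"ty":-9,"tz":-13,"ax":0,"ay":0,"az":0,"claw":30}
    - {"tx":0,"ty":-9,"tz":-13,"ax":0,"ay":0,"az":0,"claw":30}

```text
time_s: 6.6
tcp_pos: [0.4707, 0.1454, 0.0982]
ee_rot: [[0.183, -0.983, 0.003], [-0.983, -0.183, 0.001], [-0.001, -0.003, -1.0]]
wrist_force: [-0.4, 0.5, 0.0]
gripper_width: 0.337
gripper_force: 0.0
```

Run:
```python
from h import *
dl([.471,.1454,.098],np.pi+.186)
M=T("side");w=capture("side");t=capture("top")
c=w.copy()
H=np.array([.6145,.1724,.036])
ys=np.array([-np.sin(.186),np.cos(.186),0]);xs=np.array([np.cos(.186),np.sin(.186),0])
for th in [.4,.45,.5,.55]:
  for k in [-.047,.047]:
    q=proj("side",H-xs*.167*np.cos(th)+np.array([0,0,.167*np.sin(th)])+ys*k); print(th,k,q, proj("top",H-xs*.167*np.cos(th)+np.array([0,0,.167*np.sin(th)])+ys*k))
cv2.imwrite("pics/f.png",np.hstack([cv2.resize(w[100:220,230:370],(400,343),interpolation=cv2.INTER_CUBIC),cv2.resize(t[170:290,180:320],(400,343),interpolation=cv2.INTER_CUBIC)]))
```

```text
t6.60 tcp [0.4707 0.1454 0.0982] move [ 0.  -0.3  0.3] turn [-0.003   0.0008 -0.0024] F [-0.4  0.5  0. ]
0.4 -0.047 [272.1399 152.6152] [271.7397 231.9089]
0.4 0.047 [265.8385 135.383 ] [238.77   238.3777]
0.45 -0.047 [273.2712 149.988 ] [271.2853 230.6742]
0.45 0.047 [266.8928 132.8449] [238.1266 237.1759]
0.5 -0.047 [274.553  147.3855] [270.8063 229.2937]
0.5 0.047 [268.0902 130.3331] [237.4618 235.8273]
0.55 -0.047 [275.9828 144.8156] [270.3039 227.7692]
0.55 0.047 [269.4283 127.8551] [236.7774 234.3334]
```

View pics/f.png

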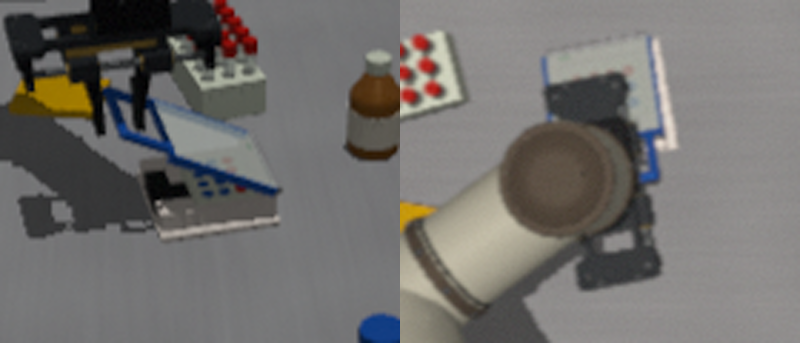

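>>> servo_tool:
  deltas:
    - {"tx":0,"ty":0,"tz":0,"ax":0,"ay":0,"az":0,"claw":15}
    - {"tx":0,"ty":0,"tz":0,"ax":0,"ay":0,"az":0,"claw":0}
    - {"tx":0,"ty":0,"tz":0,"ax":0,"ay":0,"az":0,"claw":0}
    - {"tx":0,"ty":0,"tz":0,"ax":0,"ay":0,"az":0,"claw":0}
    - {"tx":0,"ty":0,"tz":0,"ax":0,"ay":0,"az":0,"claw":0}

```text
time_s: 7.12
tcp_pos: [0.4689, 0.1445, 0.0963]
ee_rot: [[0.182, -0.983, -0.002], [-0.983, -0.182, -0.001], [0.0, 0.002, -1.0]]
wrist_force: [-2.4, 0.8, 1.5]
gripper_width: 0.101
gripper_force: 30.0
```

>>> servo_tool:
  deltas:
    - {"tx":0,"ty":-4,"tz":-6.9,"ax":0,"ay":0,"az":0,"claw":0}
    - {"tx":0,"ty":-7.6,"tz":-12.6,"ax":0,"ay":0,"az":0,"claw":0}
    - {"tx":0,"ty":-11.9,"tz":-18.7,"ax":0,"ay":0,"az":0,"claw":0}
    - {"tx":0,"ty":-16.5,"tz":-24.6,"ax":0,"ay":0,"az":0,"claw":0}
    - {"tx":0,"ty":-21.4,"tz":-30.4,"ax":0,"ay":0,"az":0,"claw":0}
    - {"tx":0,"ty":-26.5,"tz":-35.9,"ax":0,"ay":0,"az":0,"claw":0}
    - {"tx":0,"ty":-31.8,"tz":-41.2,"ax":0,"ay":0,"az":0,"claw":0}
    - {"tx":0,"ty":-37.4,"tz":-46.2,"ax":0,"ay":0,"az":0,"claw":0}
    - {"tx":0,"ty":-43.2,"tz":-51,"ax":0,"ay":0,"az":0,"claw":0}
    - {"tx":0,"ty":-49.2,"tz":-55.5,"ax":0,"ay":0,"az":0,"claw":0}
    - {"tx":0,"ty":-55.5,"tz":-59.7,"ax":0,"ay":0,"az":0,"claw":0}
    - {"tx":0,"ty":-61.9,"tz":-63.7,"ax":0,"ay":0,"az":0,"claw":0}

```text
time_s: 8.12
tcp_pos: [0.5287, 0.1557, 0.1624]
ee_rot: [[0.182, -0.983, -0.005], [-0.983, -0.182, -0.001], [0.001, 0.005, -1.0]]
wrist_force: [-11.7, 2.6, 9.1]
gripper_width: 0.105
gripper_force: 30.0
```

>>> servo_tool:
  deltas:
    - {"tx":0,"ty":-6.4,"tz":-4.4,"ax":0,"ay":0,"az":0,"claw":0}
    - {"tx":0,"ty":-13.1,"tz":-8,"ax":0,"ay":0,"az":0,"claw":0}
    - {"tx":0,"ty":-20,"tz":-11,"ax":0,"ay":0,"az":0,"claw":0}
    - {"tx":0,"ty":-27,"tz":-14,"ax":0,"ay":0,"az":0,"claw":0}
    - {"tx":0,"ty":-34.1,"tz":-16.4,"ax":0,"ay":0,"az":0,"claw":0}
    - {"tx":0,"ty":-41.3,"tz":-18.5,"ax":0,"ay":0,"az":0,"claw":0}
    - {"tx":0,"ty":-48.7,"tz":-20.3,"ax":0,"ay":0,"az":0,"claw":0}
    - {"tx":0,"ty":-56,"tz":-21.7,"ax":0,"ay":0,"az":0,"claw":0}
    - {"tx":0,"ty":-63.5,"tz":-22.7,"ax":0,"ay":0,"az":0,"claw":0}
    - {"tx":0,"ty":-71,"tz":-23.5,"ax":0,"ay":0,"az":0,"claw":0}
    - {"tx":0,"ty":-78.5,"tz":-23.9,"ax":0,"ay":0,"az":0,"claw":0}
    - {"tx":0,"ty":-86,"tz":-24,"ax":0,"ay":0,"az":0,"claw":0}

```text
time_s: 9.12
tcp_pos: [0.6164, 0.1718, 0.1857]
ee_rot: [[0.182, -0.983, 0.002], [-0.983, -0.182, 0.0], [0.0, -0.002, -1.0]]
wrist_force: [-3.6, 0.2, 4.7]
gripper_width: 0.101
gripper_force: 30.0
```

Run:
```python
from h import *
dl([.6138,.172,.19],np.pi+.186)
w=capture("side");t=capture("top")
cv2.imwrite("pics/g.png",np.hstack([cv2.resize(w[60:220,230:370],(400,457),interpolation=cv2.INTER_CUBIC),cv2.resize(t[130:290,180:320],(400,457),interpolation=cv2.INTER_CUBIC)]))
for th in [1.47,1.57,1.67]:
  for k in [-.056,.056]:
    H=np.array([.6138,.172,.036]);ys=np.array([-np.sin(.186),np.cos(.186),0]);xs=np.array([np.cos(.186),np.sin(.186),0])
    for r in [.122,.167]: print(th,k,r,proj("side",H-xs*r*np.cos(th)+np.array([0,0,r*np.sin(th)])+ys*k))
```

```text
t9.12 tcp [0.6164 0.1718 0.1857] move [-0.7  2.5 -4.4] turn [-0.0017 -0.0002 -0.0027] F [-3.6  0.2  4.7]
1.47 -0.056 0.122 [324.4314 128.9717]
1.47 -0.056 0.167 [322.937 113.843]
1.47 0.056 0.122 [313.6876 109.9443]
1.47 0.056 0.167 [312.0656  95.3812]
1.57 -0.056 0.122 [328.8869 128.1916]
1.57 -0.056 0.167 [329.17   112.7882]
1.57 0.056 0.122 [317.8838 109.2428]
1.57 0.056 0.167 [317.9283  94.434 ]
1.67 -0.056 0.122 [333.3173 127.8221]
1.67 -0.056 0.167 [335.3579 112.3207]
1.67 0.056 0.122 [322.0632 108.9364]
1.67 0.056 0.167 [323.7591  94.0503]
```

View pics/g.png

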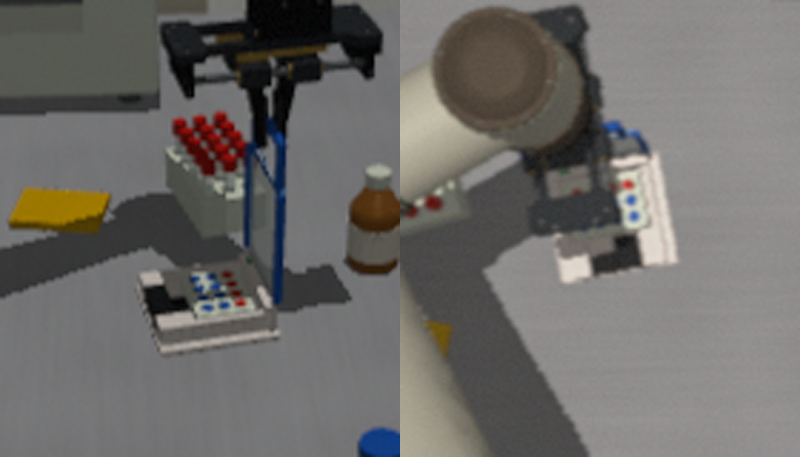

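>>> servo_tool:
  deltas:
    - {"tx":0,"ty":0,"tz":0,"ax":0,"ay":0,"az":0,"claw":30}
    - {"tx":0,"ty":0,"tz":0,"ax":0,"ay":0,"az":0,"claw":30}
    - {"tx":0,"ty":0,"tz":0,"ax":0,"ay":0,"az":0,"claw":30}
    - {"tx":0,"ty":0,"tz":-15,"ax":0,"ay":0,"az":0,"claw":30}
    - {"tx":0,"ty":0,"tz":-40,"ax":0,"ay":0,"az":0,"claw":30}
    - {"tx":0,"ty":0,"tz":-60,"ax":0,"ay":0,"az":0,"claw":30}
    - {"tx":-50,"ty":50,"tz":-60,"ax":0,"ay":0,"az":0,"claw":30}
    - {"tx":-106,"ty":100,"tz":-60,"ax":0,"ay":0,"az":0,"claw":30}
    - {"tx":-106,"ty":100,"tz":-60,"ax":0,"ay":0,"az":0,"claw":30}
    - {"tx":-106,"ty":100,"tz":-60,"ax":0,"ay":0,"az":0,"claw":30}
    - {"tx":-106,"ty":100,"tz":-60,"ax":0,"ay":0,"az":0,"claw":30}
    - {"tx":-106,"ty":100,"tz":-60,"ax":0,"ay":0,"az":0,"claw":30}

```text
time_s: 10.22
tcp_pos: [0.4968, 0.2586, 0.2445]
ee_rot: [[0.184, -0.983, 0.001], [-0.983, -0.184, 0.0], [-0.0, -0.001, -1.0]]
wrist_force: [0.3, 0.7, -0.1]
gripper_width: 0.347
gripper_force: 0.0
```

Run:
```python
from h import *
dl([.5,.258,.2],np.pi+.186)
M=T("wrist"); w=capture("wrist"); cv2.imwrite("pics/i.png",w); np.save("M2.npy",M)
for l in ["cover","cover_handle","bay","cartridge","stop_thin","stop_thick","cartridge_rear_left"]: print(l,rec(l,"wrist",2))
s=capture("side"); cv2.imwrite("pics/j.png",s)
b=cv2.resize(s[80:200,260:360],(400,480),interpolation=cv2.INTER_CUBIC)
cv2.imwrite("pics/k.png",np.hstack([cv2.resize(w[0:240,140:500],(400,267)),cv2.resize(b,(400,480))[:267]]) if 0 else np.hstack([cv2.copyMakeBorder(w[0:300,140:540],0,180,0,0,cv2.BORDER_CONSTANT),b]))
```

```text
t10.22 tcp [0.4968 0.2586 0.2445] move [ 1.2 -3.  44.5] turn [-0.0006  0.0003 -0.0005] F [ 0.3  0.7 -0.1]
cover [(array([0.614 , 0.1778, 0.1385]), 0.68)]
cover_handle [(array([0.6144, 0.18  , 0.1374]), 0.76)]
bay [(array([0.6087, 0.1703, 0.0835]), 0.89)]
cartridge [(array([0.569 , 0.1621, 0.0279]), 0.67)]
stop_thin [(array([0.5064, 0.1662, 0.0284]), 0.9)]
stop_thick [(array([0.5232, 0.1445, 0.0292]), 0.61)]
cartridge_rear_left [(array([0.563 , 0.1603, 0.0282]), 0.97), (array([0.4035, 0.3548, 0.0101]), 0.15)]
```

View pics/k.png

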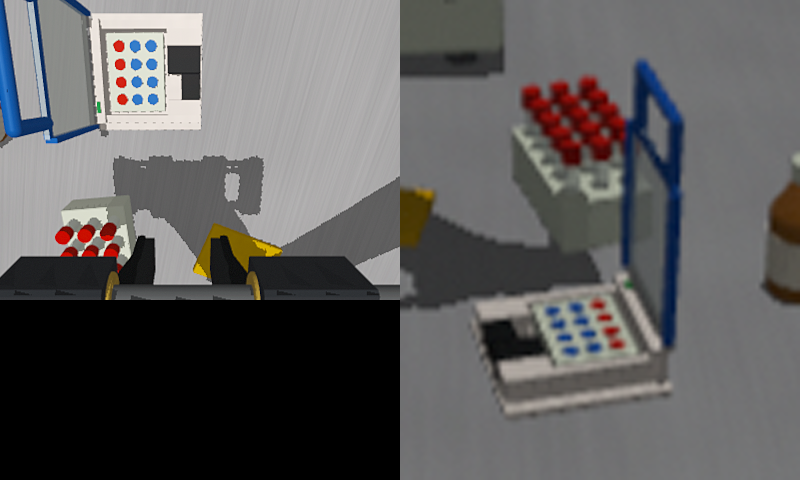

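Run:
```python
from h import *
from scipy.optimize import minimize
M=np.load("M2.npy"); w=cv2.imread("pics/i.png")
g=w.max(2); m=np.zeros_like(g); m[35:110,295:350]=(g[35:110,295:350]<75)
print(m.sum())
L=np.array([[-60,-27.5],[-60,27.5],[-39,27.5],[-39,0],[-24,0],[-24,-27.5]])/1000
m3=cv2.GaussianBlur(m.astype(np.float32),(0,0),1)
def poly(p,L,z):
    c,s=np.cos(p[2]),np.sin(p[2])
    return np.array([proj("wrist",[p[0]+c*a-s*b,p[1]+s*a+c*b,z],M) for a,b in L])
def cost(p):
    im=np.zeros((400,640),np.uint8); cv2.fillPoly(im,[np.round(poly(p,L,.026)*16).astype(np.int32)],1,cv2.LINE_AA,4)
    return ((cv2.GaussianBlur(im.astype(np.float32),(0,0),1)-m3)**2).sum()
best=min((minimize(cost,[.558+i,.162+j,.186+k],method="Nelder-Mead",options=dict(initial_simplex=np.array([.558+i,.162+j,.186+k])+np.vstack([np.zeros(3),np.diag([.004,.004,.05])]))) for i in(-.003,.003) for j in (-.003,.003) for k in (0,.03)),key=lambda r:r.fun)
print(best.x,best.fun,m3.sum())
p=best.x; np.save("bay.npy",p)
c,s=np.cos(p[2]),np.sin(p[2]); print("hinge pred",p[0]+.058*c,p[1]+.058*s)
# cartridge front edge and rear edge lines (hues), print row profile
G=cv2.cvtColor(w,cv2.COLOR_BGR2GRAY)
for r in [60,95,105]: print(r,G[r,228:352:1].tolist())
def bayxy(uv,z):
    q=ray("wrist",uv,z,M)[:2]-p[:2]; return 1000*np.array([c*q[0]+s*q[1],-s*q[0]+c*q[1]])
for uv in [(306,40),(306,100),(246,35),(248,108),(306,113),(248,114),(343,13),(342,130)]: print(uv,bayxy(uv,.026))
```

```text
1361Traceback (most recent call last):
  File "<stdin>", line 14, in <module>
  File "<stdin>", line 14, in <genexpr>
    res = _minimize_neldermead(fun, x0, args, callback, bounds=bounds,
                               **options)
    fxe = func(xe)
    fx = function(np.copy(x), *(wrapper_args + args))
  File "<stdin>", line 12, in cost
  File "<stdin>", line 10, in poly
  File "h.py", line 10, in proj
    c=calibration(name); M=T(name) if M is None else M
ValueError: time passes only in moves, steps and waits
```

```bash
sed -i 's/^np.set_print.*/&\nimport functools; calibration=functools.lru_cache(None)(calibration)/' h.py
cat > fit.py <<'E'
from h import *
from scipy.optimize import minimize
M=np.load("M2.npy"); w=cv2.imread("pics/i.png")
g=w.max(2); m=np.zeros_like(g); m[35:110,295:350]=255*(g[35:110,295:350]<75)
L=np.array([[-60,-27.5],[-60,27.5],[-39,27.5],[-39,0],[-24,0],[-24,-27.5]])/1000
B=lambda i:cv2.GaussianBlur(i.astype(np.float32)/255,(0,0),1.5)
m3=B(m)
def poly(p,L,z):
    c,s=np.cos(p[2]),np.sin(p[2])
    return np.array([proj("wrist",[p[0]+c*a-s*b,p[1]+s*a+c*b,z],M) for a,b in L])
def cost(p):
    im=np.zeros((400,640),np.uint8); cv2.fillPoly(im,[np.round(poly(p,L,.026)*16).astype(np.int32)],255,cv2.LINE_AA,4)
    return ((B(im)-m3)**2).sum()
x0=np.array([.558,.162,.186])
best=minimize(cost,x0,method="Nelder-Mead",options=dict(maxiter=150,initial_simplex=x0+np.vstack([np.zeros(3),np.diag([.006,.006,.06])])))
print(best.x,best.fun,m3.sum())
p=best.x; np.save("bay.npy",p)
c,s=np.cos(p[2]),np.sin(p[2]); print("hinge pred",p[0]+.058*c,p[1]+.058*s)
G=cv2.cvtColor(w,cv2.COLOR_BGR2GRAY)
for r in [60,95,105]: print(r,G[r,228:352].tolist())
def bayxy(uv,z):
    q=ray("wrist",uv,z,M)[:2]-p[:2]; return 1000*np.array([c*q[0]+s*q[1],-s*q[0]+c*q[1]])
for uv in [(306,40),(306,100),(246,35),(248,108),(343,13),(342,130)]: print(uv,bayxy(uv,.026))
E
python3 fit.py
```

```text
[0.5571 0.1645 0.1868] 43.365509033203125 1361.0
hinge pred 0.6141025722621453 0.1752849200086439
60 [113, 97, 92, 104, 165, 239, 230, 227, 227, 228, 228, 231, 228, 172, 108, 117, 117, 109, 162, 227, 213, 225, 224, 224, 224, 225, 228, 212, 121, 70, 77, 81, 86, 80, 85, 105, 173, 237, 228, 224, 225, 227, 227, 196, 103, 105, 108, 108, 107, 104, 113, 158, 204, 234, 228, 226, 226, 228, 227, 184, 114, 106, 109, 111, 110, 106, 101, 150, 220, 234, 228, 226, 226, 227, 230, 213, 156, 248, 237, 151, 37, 52, 55, 57, 55, 56, 57, 56, 56, 56, 56, 55, 57, 54, 55, 55, 54, 57, 55, 56, 55, 54, 56, 55, 56, 56, 55, 55, 55, 55, 53, 40, 134, 207, 145, 170, 175, 173, 169, 169, 169, 166, 168, 170]
95 [110, 113, 114, 113, 95, 84, 118, 170, 199, 229, 225, 224, 224, 225, 231, 225, 100, 114, 118, 116, 112, 156, 217, 225, 223, 222, 222, 223, 227, 225, 173, 81, 71, 74, 79, 78, 75, 148, 218, 232, 225, 224, 224, 226, 222, 173, 130, 95, 98, 100, 99, 103, 130, 190, 234, 227, 224, 224, 226, 228, 208, 94, 98, 104, 106, 106, 103, 100, 104, 166, 234, 226, 224, 224, 227, 228, 201, 97, 168, 236, 229, 227, 228, 228, 228, 228
[... 278 characters left out ...]
 114, 113, 154, 214, 229, 223, 222, 223, 223, 224, 226, 228, 221, 215, 217, 216, 210, 213, 229, 224, 223, 223, 223, 223, 224, 226, 225, 207, 212, 212, 212, 222, 232, 229, 227, 225, 223, 223, 224, 224, 225, 227, 228, 225, 223, 208, 215, 233, 228, 225, 224, 225, 224, 224, 225, 229, 212, 92, 172, 239, 229, 227, 227, 227, 227, 227, 227, 227, 227, 227, 227, 227, 228, 228, 227, 227, 227, 227, 227, 227, 227, 228, 228, 228, 228, 228, 228, 229, 229, 229, 232, 224, 181, 178, 164, 168, 168, 169, 167, 168, 167, 166, 166, 167]
(306, 40) [-23.5714 -32.9694]
(306, 100) [-22.5533  27.6061]
(246, 35) [ 39.2865 -37.8723]
(248, 108) [42.357  36.0441]
(343, 13) [-62.107  -58.2162]
(342, 130) [-62.9939  60.4283]
```

>>> servo_tool:
  deltas:
    - {"tx":377,"ty":98,"tz":0,"ax":0,"ay":0,"az":0,"claw":40}
    - {"tx":377,"ty":98,"tz":0,"ax":0,"ay":0,"az":0,"claw":40}
    - {"tx":377,"ty":98,"tz":0,"ax":0,"ay":0,"az":0,"claw":40}
    - {"tx":377,"ty":98,"tz":0,"ax":0,"ay":0,"az":0,"claw":40}
    - {"tx":377,"ty":98,"tz":25,"ax":0,"ay":0,"az":0,"claw":40}
    - {"tx":377,"ty":98,"tz":25,"ax":0,"ay":0,"az":0,"claw":40}
    - {"tx":377,"ty":98,"tz":25,"ax":0,"ay":0,"az":0,"claw":40}
    - {"tx":377,"ty":98,"tz":25,"ax":0,"ay":0,"az":0,"claw":40}
    - {"tx":377,"ty":98,"tz":25,"ax":0,"ay":0,"az":0,"claw":40}
    - {"tx":377,"ty":98,"tz":25,"ax":0,"ay":0,"az":0,"claw":40}
    - {"tx":377,"ty":98,"tz":25,"ax":0,"ay":0,"az":0,"claw":40}
    - {"tx":377,"ty":98,"tz":25,"ax":0,"ay":0,"az":0,"claw":40}

```text
time_s: 11.67
tcp_pos: [0.4696, -0.1318, 0.2191]
ee_rot: [[0.179, -0.984, -0.0], [-0.984, -0.179, 0.0], [-0.0, 0.0, -1.0]]
wrist_force: [0.4, -0.0, 0.6]
gripper_width: 0.459
gripper_force: 0.0
```

Run:
```python
from h import *
dl([.467,-.13,.22],np.pi+.186)
M=T("wrist"); w=capture("wrist"); cv2.imwrite("pics/l.png",w); np.save("M3.npy",M)
for l in ["spacer","holder"]:
    print(l,rec(l,"wrist",2)); tr=trace(l,"wrist")
    if tr:
        k=tr[0]["mask"]; r=cv2.minAreaRect(np.column_stack(np.nonzero(k)[::-1]).astype(np.float32)); print(r); cen=r[0]
        if l=="spacer": np.save("sp.npy",k)
h=cv2.cvtColor(w,cv2.COLOR_BGR2HSV); m=cv2.inRange(h,(5,150,60),(20,255,255)); ys,xs=np.nonzero(m); print(xs.min(),xs.max(),ys.min(),ys.max())
x0,y0=max(0,int(cen[0])-70),max(0,int(cen[1])-60)
print(x0,y0); cv2.imwrite("pics/m.png",cv2.resize(w[y0:y0+120,x0:x0+140],None,fx=5,fy=5,interpolation=cv2.INTER_CUBIC))
```

```text
t11.67 tcp [ 0.4696 -0.1318  0.2191] move [-2.3  2.3 -0.9] turn [ 0.0003  0.0001 -0.0058] F [ 0.4 -0.   0.6]
spacer [(array([ 0.4687, -0.2515,  0.0668]), 0.73)]
((347.01885986328125, 57.433963775634766), (13.186612129211426, 29.395156860351562), 15.945395469665527)
holder [(array([ 0.473 , -0.247 ,  0.0063]), 0.77)]
((345.0615234375, 61.10769271850586), (58.76288604736328, 74.37451934814453), 15.255118370056152)
204 512 43 362
275 1
```

View pics/m.png

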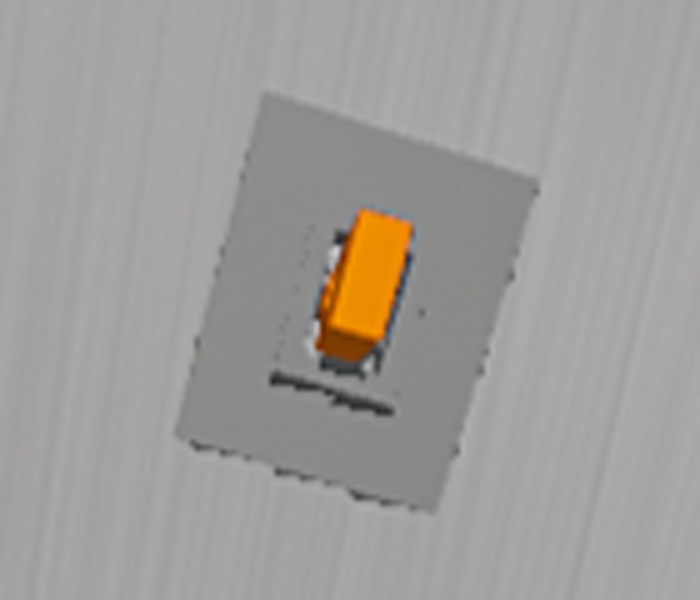

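Run:
```python
from h import *
M=np.load("M3.npy")
P=np.array([ray("wrist",(u/5+275,v/5+1),.069,M)[:2] for u,v in [(362,210),(412,222),(382,338),(330,325)]])
Q=np.array([ray("wrist",(u/5+275,v/5+1),.005,M)[:2] for u,v in [(268,92),(538,185),(435,512),(178,435)]])
for A in (P,Q):
  d=(A[3]-A[0]+A[2]-A[1])/2; e=(A[0]-A[1]+A[3]-A[2])/2
  print(A.mean(0),np.linalg.norm(d),np.linalg.norm(e),"long axis",np.degrees(np.arctan2(d[1],d[0])),"short",np.degrees(np.arctan2(e[1],e[0])))
```

```text
[ 0.4679 -0.2482] 0.019313801538401572 0.00920725096059822 long axis 85.39045565412626 short -2.3943698647337937
[ 0.4664 -0.2478] 0.06869195503668642 0.0587033758055421 long axis 84.15803307008463 short -6.2212531513735065
```

>>> servo_tool:
  deltas:
    - {"tx":38,"ty":8,"tz":20,"ax":0,"ay":0,"az":0.09,"claw":40}
    - {"tx":76,"ty":15,"tz":40,"ax":0,"ay":0,"az":0.18,"claw":40}
    - {"tx":114,"ty":23,"tz":60,"ax":0,"ay":0,"az":0.267,"claw":40}
    - {"tx":114,"ty":23,"tz":80,"ax":0,"ay":0,"az":0.267,"claw":40}
    - {"tx":114,"ty":23,"tz":100,"ax":0,"ay":0,"az":0.267,"claw":40}
    - {"tx":114,"ty":23,"tz":110,"ax":0,"ay":0,"az":0.267,"claw":40}
    - {"tx":114,"ty":23,"tz":130,"ax":0,"ay":0,"az":0.267,"claw":40}
    - {"tx":114,"ty":23,"tz":150,"ax":0,"ay":0,"az":0.267,"claw":40}
    - {"tx":114,"ty":23,"tz":165,"ax":0,"ay":0,"az":0.267,"claw":40}
    - {"tx":114,"ty":23,"tz":175,"ax":0,"ay":0,"az":0.267,"claw":40}
    - {"tx":114,"ty":23,"tz":183,"ax":0,"ay":0,"az":0.267,"claw":40}
    - {"tx":114,"ty":23,"tz":183,"ax":0,"ay":0,"az":0.267,"claw":40}

```text
time_s: 12.92
tcp_pos: [0.4677, -0.2463, 0.0353]
ee_rot: [[-0.083, -0.997, -0.002], [-0.997, 0.083, 0.0], [-0.0, 0.002, -1.0]]
wrist_force: [0.2, 0.3, -0.5]
gripper_width: 0.461
gripper_force: 0.0
```

Run:
```python
from h import *
dl([.4676,-.2482,.036],np.radians(175))
```

```text
t12.92 tcp [ 0.4677 -0.2463  0.0353] move [ 1.9 -0.1 -0.7] turn [0.002  0.0003 0.0044] F [ 0.2  0.3 -0.5]
```

>>> servo_tool:
  deltas:
    - {"tx":2,"ty":0,"tz":0,"ax":0,"ay":0,"az":0,"claw":40}
    - {"tx":2,"ty":0,"tz":0,"ax":0,"ay":0,"az":0,"claw":15}
    - {"tx":2,"ty":0,"tz":0,"ax":0,"ay":0,"az":0,"claw":0}
    - {"tx":2,"ty":0,"tz":0,"ax":0,"ay":0,"az":0,"claw":0}
    - {"tx":2,"ty":0,"tz":0,"ax":0,"ay":0,"az":0,"claw":0}
    - {"tx":2,"ty":0,"tz":0,"ax":0,"ay":0,"az":0,"claw":0}
    - {"tx":2,"ty":0,"tz":0,"ax":0,"ay":0,"az":0,"claw":0}

```text
time_s: 13.5
tcp_pos: [0.4679, -0.2491, 0.0365]
ee_rot: [[-0.084, -0.996, 0.0], [-0.996, 0.084, -0.0], [0.0, -0.0, -1.0]]
wrist_force: [-0.3, -0.7, 0.9]
gripper_width: 0.117
gripper_force: 30.0
```

Run:
```python
from h import *
s=sense();print(s["gripper_width"]*87,s["gripper_force"]);dl([.4676,-.2482,.036],np.radians(175))
```

```text
10.161753225851887 29.999987916089594
t13.50 tcp [ 0.4679 -0.2491  0.0365] move [-0.9  0.3  0.5] turn [-0.0004 -0.0001  0.0032] F [-0.3 -0.7  0.9]
```

```bash
cat >> h.py <<'E'
def tgt(bx,by,z,lean,off=.0315):
    """deltas putting the spacer's bottom centre at bay (bx,by) mm, height z mm"""
    p=np.load("bay.npy"); c,s=np.cos(p[2]),np.sin(p[2]); bx,by=bx/1000,by/1000
    P=np.array([p[0]+c*bx-s*by,p[1]+s*bx+c*by,z/1000])
    zt=np.array([c*np.sin(lean),s*np.sin(lean),-np.cos(lean)])
    dl(P-off*zt,np.pi+p[2],lean)
def where(off=.0315):
    s=sense(); p=np.load("bay.npy"); P=np.array(s["tcp_pos"])+off*np.array(s["ee_rot"])[:,2]
    c,q=np.cos(p[2]),np.sin(p[2]); d=P[:2]-p[:2]; F=np.array(s["wrist_force"])
    zt=np.array(s["ee_rot"])[:,2]
    print("spacer bottom bay mm",1000*np.array([c*d[0]+q*d[1],-q*d[0]+c*d[1],P[2]]),"lean",np.arcsin(zt[0]*c+zt[1]*q),"F bay",c*F[0]+q*F[1],-q*F[0]+c*F[1],F[2],"grip",s["gripper_width"]*87,s["gripper_force"],"t",s["time_s"])
E
python3 -c "
from h import *
tgt(-31,13,130,.2)"
```

```text
t13.50 tcp [ 0.4679 -0.2491  0.0365] move [-422.2  -14.9 -124.4] turn [ 0.1984 -0.0272 -0.27  ] F [-0.3 -0.7  0.9]
```

>>> servo_tool:
  deltas:
    - {"tx":0,"ty":0,"tz":-20,"ax":0,"ay":0,"az":0,"claw":0}
    - {"tx":0,"ty":0,"tz":-50,"ax":0,"ay":0,"az":0,"claw":0}
    - {"tx":0,"ty":0,"tz":-85,"ax":0,"ay":0,"az":0,"claw":0}
    - {"tx":-20,"ty":0,"tz":-115,"ax":0,"ay":0,"az":0,"claw":0}
    - {"tx":-55,"ty":-2,"tz":-124,"ax":0.03,"ay":-0.004,"az":-0.04,"claw":0}
    - {"tx":-94,"ty":-4,"tz":-124,"ax":0.06,"ay":-0.008,"az":-0.08,"claw":0}
    - {"tx":-134,"ty":-6,"tz":-124,"ax":0.09,"ay":-0.012,"az":-0.12,"claw":0}
    - {"tx":-174,"ty":-8,"tz":-124,"ax":0.12,"ay":-0.016,"az":-0.16,"claw":0}
    - {"tx":-214,"ty":-10,"tz":-124,"ax":0.15,"ay":-0.02,"az":-0.2,"claw":0}
    - {"tx":-254,"ty":-12,"tz":-124,"ax":0.18,"ay":-0.024,"az":-0.24,"claw":0}
    - {"tx":-294,"ty":-14,"tz":-124,"ax":0.1984,"ay":-0.0272,"az":-0.27,"claw":0}
    - {"tx":-330,"ty":-15,"tz":-124,"ax":0.1984,"ay":-0.0272,"az":-0.27,"claw":0}

```text
time_s: 14.5
tcp_pos: [0.5094, 0.0804, 0.1604]
ee_rot: [[0.187, -0.963, 0.195], [-0.982, -0.184, 0.038], [-0.0, -0.199, -0.98]]
wrist_force: [-0.4, 0.0, 0.1]
gripper_width: 0.111
gripper_force: 30.0
```

```bash
python3 -c "
from h import *
tgt(-31,13,130,.2);where()"
```

```text
t14.50 tcp [0.5094 0.0804 0.1604] move [-86.8 -25.    4.7] turn [-0.0002  0.0007  0.0016] F [-0.4  0.   0.1]
spacer bottom bay mm [-56.2637 -73.799  129.5677] lean 0.2002028919259177 F bay -0.3915897039749361 0.1237394481699514 0.07177600041060928 grip 9.68881706748296 29.99702354427427 t 14.5
```

>>> servo_tool:
  deltas:
    - {"tx":-30,"ty":-9,"tz":2,"ax":0,"ay":0,"az":0,"claw":0}
    - {"tx":-60,"ty":-18,"tz":3,"ax":0,"ay":0,"az":0,"claw":0}
    - {"tx":-87,"ty":-25,"tz":5,"ax":0,"ay":0,"az":0,"claw":0}
    - {"tx":-87,"ty":-25,"tz":5,"ax":0,"ay":0,"az":0,"claw":0}
    - {"tx":-87,"ty":-25,"tz":5,"ax":0,"ay":0,"az":0,"claw":0}
    - {"tx":-87,"ty":-25,"tz":5,"ax":0,"ay":0,"az":0,"claw":0}

```text
time_s: 15.0
tcp_pos: [0.5187, 0.1684, 0.1599]
ee_rot: [[0.186, -0.963, 0.194], [-0.983, -0.182, 0.036], [0.0, -0.197, -0.98]]
wrist_force: [-0.2, -0.2, -0.3]
gripper_width: 0.112
gripper_force: 30.0
```

```bash
python3 -c "
from h import *
where();tgt(-31,13,60,.2);tgt(-31,13,34,.2)"
```

```text
spacer bottom bay mm [-30.7874  10.9523 129.0466] lean 0.1983168607920439 F bay -0.24122095784014308 -0.15665501758636038 -0.3351188928454348 grip 9.706103715336013 29.999858904629946 t 15.0
t15.00 tcp [0.5187 0.1684 0.1599] move [-2.1 13.9 67.7] turn [ 0.0017 -0.0002  0.0001] F [-0.2 -0.2 -0.3]
t15.00 tcp [0.5187 0.1684 0.1599] move [-2.1 19.  93.1] turn [ 0.0017 -0.0002  0.0001] F [-0.2 -0.2 -0.3]
```

>>> servo_tool:
  deltas:
    - {"tx":-2,"ty":4,"tz":18,"ax":0,"ay":0,"az":0,"claw":0}
    - {"tx":-2,"ty":7,"tz":36,"ax":0,"ay":0,"az":0,"claw":0}
    - {"tx":-2,"ty":11,"tz":54,"ax":0,"ay":0,"az":0,"claw":0}
    - {"tx":-2,"ty":14,"tz":70,"ax":0,"ay":0,"az":0,"claw":0}
    - {"tx":-2,"ty":17,"tz":82,"ax":0,"ay":0,"az":0,"claw":0}
    - {"tx":-2,"ty":18,"tz":90,"ax":0,"ay":0,"az":0,"claw":0}
    - {"tx":-2,"ty":18,"tz":90,"ax":0,"ay":0,"az":0,"claw":0}
    - {"tx":-2,"ty":18,"tz":90,"ax":0,"ay":0,"az":0,"claw":0}

```text
time_s: 15.67
tcp_pos: [0.5193, 0.1701, 0.0687]
ee_rot: [[0.185, -0.963, 0.195], [-0.983, -0.181, 0.036], [0.0, -0.198, -0.98]]
wrist_force: [-0.4, 0.5, -1.0]
gripper_width: 0.114
gripper_force: 30.0
```

Run:
```python
from h import *
where(); s=capture("side"); w=capture("wrist")
cv2.imwrite("pics/n.png",np.hstack([cv2.resize(s[90:210,260:380],(400,400),interpolation=cv2.INTER_CUBIC),cv2.resize(w[40:400,120:520],(400,360))[0:0].reshape(0,400,3) if 0 else cv2.copyMakeBorder(w[30:400,120:520],0,30,0,0,cv2.BORDER_CONSTANT)]))
```

```text
spacer bottom bay mm [-29.8608  12.477   37.8377] lean 0.1994362439151611 F bay -0.3108135158206349 0.5721120504161663 -1.0481286726957326 grip 9.931058701322339 29.999886355362833 t 15.6667
```

View pics/n.png

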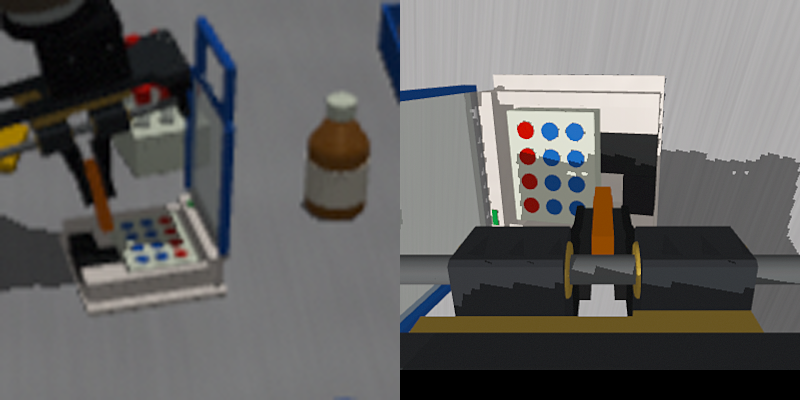

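Run:
```python
from h import *
p=np.load("bay.npy"); c,s=np.cos(p[2]),np.sin(p[2]); M=T("wrist")
S=sense(); R=np.array(S["ee_rot"]); t=np.array(S["tcp_pos"])
B=lambda x,y,z: np.array([p[0]+(c*x-s*y)/1e3,p[1]+(s*x+c*y)/1e3,z/1e3])
o=lambda q:q+[280,-30]
for n,P in dict(thinfront0=B(-39,1,26),thinfront1=B(-39,27,26),thick=B(-24,-27,26),thickfloor=B(-24,-14,26),cartfr=B(-21,-38,26),cart0=B(-21,0,26),stopouter=B(-60,-27,26)).items(): print(n,o(proj("wrist",P,M)))
for dy in (-5,5,-6,6): print("spacer bottom near edge",dy,o(proj("wrist",t+R@[.010,dy/1e3,.0315],M)))
w=capture("wrist"); h=cv2.cvtColor(w,cv2.COLOR_BGR2HSV); m=cv2.inRange(h,(5,150,60),(20,255,255)); m[:,:300]=0;m[:,350:]=0
for r in range(212,260,4):
  xs=np.nonzero(m[r])[0]; print(r-30,xs.min()+280 if len(xs) else None,xs.max()+280 if len(xs) else None)
G=w.max(2)
for r in (170,185,205,225): print(r-30,G[r,310:352].tolist())
```

```text
thinfront0 [622.7238 176.3321]
thinfront1 [622.0435 212.5723]
thick [600.1758 133.2948]
thickfloor [600.2343 153.0102]
cartfr [595.4599 115.8881]
cart0 [595.8744 173.1659]
stopouter [657.2957 135.5883]
spacer bottom near edge -5 [596.1154 185.1816]
spacer bottom near edge 5 [612.0834 185.1727]
spacer bottom near edge -6 [594.5187 185.1825]
spacer bottom near edge 6 [613.6802 185.1718]
182 None None
186 None None
190 595 610
194 595 610
198 594 611
202 593 612
206 593 612
210 593 612
214 593 612
218 593 612
222 592 612
226 592 613
140 [226, 226, 228, 230, 208, 129, 120, 125, 126, 129, 122, 36, 45, 46, 47, 45, 45, 47, 46, 47, 45, 46, 48, 45, 45, 45, 47, 47, 46, 47, 48, 45, 47, 45, 46, 47, 46, 46, 47, 46, 47, 46]
155 [133, 132, 130, 127, 128, 125, 123, 125, 125, 131, 123, 24, 43, 21, 24, 24, 21, 23, 20, 24, 33, 33, 34, 37, 46, 29, 25, 23, 22, 21, 23, 25, 34, 31, 34, 30, 37, 49, 49, 49, 49, 47]
175 [136, 136, 135, 136, 135, 132, 123, 125, 124, 125, 125, 129, 141, 139, 138, 138, 139, 140, 139, 140, 140, 140, 141, 142, 142, 140, 141, 141, 142, 141, 142, 146, 142, 90, 11, 21, 23, 24, 22, 21, 24, 22]
195 [136, 136, 138, 137, 134, 136, 137, 137, 136, 137, 137, 136, 136, 137, 137, 136, 137, 136, 137, 136, 136, 135, 137, 139, 138, 138, 138, 138, 138, 138, 138, 143, 137, 38, 16, 22, 22, 24, 25, 25, 23, 24]
```

```bash
python3 -c "
from h import *
tgt(-31.5,13,28,.2);tgt(-29.5,13,18,.2);tgt(-27.5,13,8,.2);tgt(-27.2,13,6,.2)"
```

```text
t15.82 tcp [0.5199 0.171  0.0697] move [ 0.3  4.5 10.1] turn [-0.0016  0.001  -0.0003] F [ 0.4  0.7 -0.7]
t15.82 tcp [0.5199 0.171  0.0697] move [ 0.3  4.5 20.3] turn [-0.0016  0.001  -0.0003] F [ 0.4  0.7 -0.7]
t15.82 tcp [0.5199 0.171  0.0697] move [ 0.4  4.6 30.5] turn [-0.0016  0.001  -0.0003] F [ 0.4  0.7 -0.7]
t15.82 tcp [0.5199 0.171  0.0697] move [ 0.4  4.7 32.5] turn [-0.0016  0.001  -0.0003] F [ 0.4  0.7 -0.7]
```

>>> servo_tool:
  deltas:
    - {"tx":0,"ty":2.5,"tz":0,"ax":0,"ay":0,"az":0,"claw":0}
    - {"tx":0,"ty":4,"tz":4,"ax":0,"ay":0,"az":0,"claw":0}
    - {"tx":0,"ty":4,"tz":9,"ax":0,"ay":0,"az":0,"claw":0}
    - {"tx":0,"ty":4,"tz":13,"ax":0,"ay":0,"az":0,"claw":0}
    - {"tx":0,"ty":4,"tz":17,"ax":0,"ay":0,"az":0,"claw":0}
    - {"tx":0,"ty":4,"tz":20,"ax":0,"ay":0,"az":0,"claw":0}
    - {"tx":0,"ty":4,"tz":20,"ax":0,"ay":0,"az":0,"claw":0}

```text
time_s: 16.4
tcp_pos: [0.5189, 0.1705, 0.0472]
ee_rot: [[0.186, -0.963, 0.193], [-0.983, -0.182, 0.036], [0.001, -0.197, -0.98]]
wrist_force: [-0.7, 0.1, -0.1]
gripper_width: 0.111
gripper_force: 30.0
```

```bash
python3 -c "
from h import *
where();tgt(-27.5,13,8,.2);tgt(-27.2,13,6,.2)"
```

```text
spacer bottom bay mm [-30.2816  12.9433  16.2666] lean 0.19793241490338734 F bay -0.688435469216398 0.2218641301265047 -0.0565231971067498 grip 9.65682777270474 29.99980331864208 t 16.4
t16.40 tcp [0.5189 0.1705 0.0472] move [-0.  -1.   8.7] turn [ 0.0021 -0.0007  0.0001] F [-0.7  0.1 -0.1]
t16.40 tcp [0.5189 0.1705 0.0472] move [-0.  -0.9 10.7] turn [ 0.0021 -0.0007  0.0001] F [-0.7  0.1 -0.1]
```

No contact while entering the gap; continue down to the floor gently.

>>> servo_tool:
  deltas:
    - {"tx":0,"ty":0,"tz":3,"ax":0,"ay":0,"az":0,"claw":0}
    - {"tx":0,"ty":0,"tz":6,"ax":0,"ay":0,"az":0,"claw":0}
    - {"tx":0,"ty":0,"tz":8,"ax":0,"ay":0,"az":0,"claw":0}
    - {"tx":0,"ty":0,"tz":9.5,"ax":0,"ay":0,"az":0,"claw":0}
    - {"tx":0,"ty":0,"tz":10.5,"ax":0,"ay":0,"az":0,"claw":0}
    - {"tx":0,"ty":0,"tz":10.5,"ax":0,"ay":0,"az":0,"claw":0}

```text
time_s: 16.9
tcp_pos: [0.5212, 0.1711, 0.0379]
ee_rot: [[0.186, -0.963, 0.195], [-0.983, -0.182, 0.037], [0.0, -0.198, -0.98]]
wrist_force: [-0.5, -0.0, 0.7]
gripper_width: 0.116
gripper_force: 30.0
```

```bash
python3 -c "
from h import *
where();tgt(-21,13,7,.27)"
```

```text
spacer bottom bay mm [-27.8224  13.1471   7.0511] lean 0.19946676418657155 F bay -0.48779913974494227 0.047918489804431134 0.7281923940787601 grip 10.083536508876183 30.00002053566277 t 16.9
t16.90 tcp [0.5212 0.1711 0.0379] move [ 0.1 -4.5  1.5] turn [ 0.0705 -0.      0.    ] F [-0.5 -0.   0.7]
```

```bash
python3 -c "
from h import *
tgt(-26.5,13,7.6,.25);tgt(-21,13,7.6,.25);tgt(-17,13,7.6,.25)"
```

```text
t16.90 tcp [0.5212 0.1711 0.0379] move [ 0.1  0.2 -0.2] turn [ 0.0505 -0.      0.    ] F [-0.5 -0.   0.7]
t16.90 tcp [0.5212 0.1711 0.0379] move [ 0.1 -5.2  0.9] turn [ 0.0505 -0.      0.    ] F [-0.5 -0.   0.7]
t16.90 tcp [0.5212 0.1711 0.0379] move [ 0.1 -9.1  1.6] turn [ 0.0505 -0.      0.    ] F [-0.5 -0.   0.7]
```

>>> servo_tool:
  deltas:
    - {"tx":0,"ty":0,"tz":-0.2,"ax":0.025,"ay":0,"az":0,"claw":0}
    - {"tx":0,"ty":0.2,"tz":-0.2,"ax":0.05,"ay":0,"az":0,"claw":0}
    - {"tx":0,"ty":-0.8,"tz":0,"ax":0.05,"ay":0,"az":0,"claw":0}
    - {"tx":0,"ty":-1.8,"tz":0.2,"ax":0.05,"ay":0,"az":0,"claw":0}
    - {"tx":0,"ty":-2.8,"tz":0.4,"ax":0.05,"ay":0,"az":0,"claw":0}
    - {"tx":0,"ty":-3.8,"tz":0.6,"ax":0.05,"ay":0,"az":0,"claw":0}
    - {"tx":0,"ty":-4.6,"tz":0.8,"ax":0.05,"ay":0,"az":0,"claw":0}
    - {"tx":0,"ty":-5.2,"tz":0.9,"ax":0.05,"ay":0,"az":0,"claw":0}
    - {"tx":0,"ty":-5.2,"tz":0.9,"ax":0.05,"ay":0,"az":0,"claw":0}

```text
time_s: 17.65
tcp_pos: [0.526, 0.1719, 0.0378]
ee_rot: [[0.185, -0.952, 0.242], [-0.983, -0.18, 0.045], [0.0, -0.246, -0.969]]
wrist_force: [-3.1, 0.7, 2.0]
gripper_width: 0.118
gripper_force: 30.0
```

```bash
python3 -c "
from h import *
where()"
```

```text
spacer bottom bay mm [-21.4472  12.9822   7.2721] lean 0.24844772598876605 F bay -2.9611126655368687 1.240611012612867 1.9564259730146034 grip 10.24280993837387 30.000324948923662 t 17.65
```

>>> servo_tool:
  deltas:
    - {"tx":0,"ty":-1,"tz":0.2,"ax":0,"ay":0,"az":0,"claw":0}
    - {"tx":0,"ty":-2,"tz":0.5,"ax":0,"ay":0,"az":0,"claw":0}
    - {"tx":0,"ty":-3,"tz":0.7,"ax":0,"ay":0,"az":0,"claw":0}
    - {"tx":0,"ty":-4,"tz":1,"ax":0,"ay":0,"az":0,"claw":0}
    - {"tx":0,"ty":-4,"tz":1,"ax":0,"ay":0,"az":0,"claw":0}
    - {"tx":0,"ty":-4,"tz":1,"ax":0,"ay":0,"az":0,"claw":0}

```text
time_s: 18.15
tcp_pos: [0.5274, 0.1714, 0.0376]
ee_rot: [[0.185, -0.953, 0.239], [-0.983, -0.18, 0.043], [0.003, -0.243, -0.97]]
wrist_force: [-17.8, 3.7, 12.9]
gripper_width: 0.113
gripper_force: 30.0
```

Run:
```python
from h import *
where(); s=capture("side"); w=capture("wrist"); cv2.imwrite("pics/o.png",w)
cv2.imwrite("pics/p.png",np.hstack([cv2.resize(s[90:210,260:380],(400,400),interpolation=cv2.INTER_CUBIC),cv2.copyMakeBorder(w[30:400,120:520],0,30,0,0,cv2.BORDER_CONSTANT)]))
p=np.load("bay.npy"); c,q=np.cos(p[2]),np.sin(p[2]); M=T("wrist")
B=lambda x,y,z: np.array([p[0]+(c*x-q*y)/1e3,p[1]+(q*x+c*y)/1e3,z/1e3])
for n,P in dict(thin=B(-39,1,26),cartfr=B(-15,-38,26),cartrear=B(45,-38,26),wallf=B(45,-38,34)).items(): print(n,proj("wrist",P,M)+[280,-30])
G=w.max(2); r=int(proj("wrist",B(15,-37,26),M)[1]); print(r-30,G[r,190:340].tolist())
```

```text
spacer bottom bay mm [-20.3132  12.2098   7.0236] lean 0.24505533592529502 F bay -16.819198639478426 6.932928074961995 12.906530054893597 grip 9.797400509839452 30.004608761519194 t 18.15
thin [628.5381 197.4198]
cartfr [586.3105 126.2996]
cartrear [487.5106 121.8801]
wallf [479.4281 124.1668]
125 [226, 225, 225, 225, 225, 226, 226, 226, 229, 225, 172, 114, 124, 125, 126, 126, 125, 125, 123, 115, 166, 228, 219, 218, 218, 218, 218, 218, 218, 218, 218, 218, 218, 219, 219, 218, 219, 219, 219, 219, 219, 219, 219, 219, 219, 218, 219, 219, 219, 218, 219, 218, 219, 219, 219, 219, 219, 219, 218, 219, 219, 219, 220, 220, 219, 219, 220, 219, 220, 219, 220, 219, 219, 219, 220, 219, 219, 219, 219, 220, 219, 219, 220, 219, 219, 220, 219, 220, 219, 219, 219, 219, 219, 220, 220, 220, 220, 220, 220, 220, 220, 219, 220, 220, 220, 220, 220, 220, 220, 220, 220, 220, 220, 220, 221, 222, 200, 124, 116, 120, 121, 120, 121, 121, 120, 120, 126, 125, 171, 237, 230, 229, 228, 226, 224, 225, 225, 225, 225, 226, 225, 226, 226, 226, 226, 227, 226, 226, 227, 227]
```

View pics/p.png

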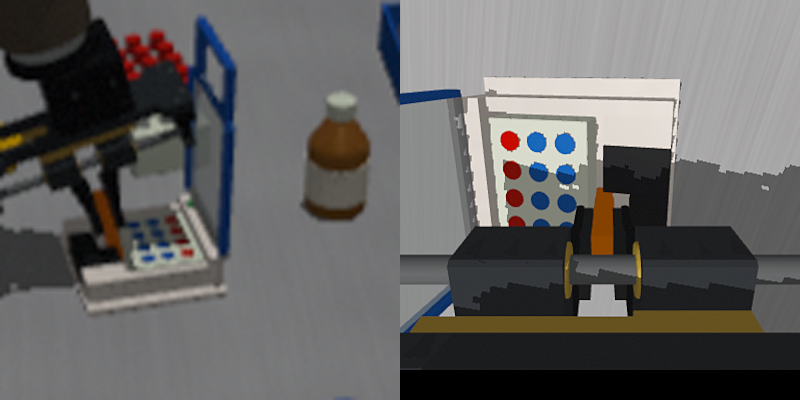

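Run:
```python
from h import *
p=np.load("bay.npy"); c,q=np.cos(p[2]),np.sin(p[2]); M=T("wrist"); w=cv2.imread("pics/o.png"); G=cv2.cvtColor(w,cv2.COLOR_BGR2GRAY).astype(int)
B=lambda x,y,z: np.array([p[0]+(c*x-q*y)/1e3,p[1]+(q*x+c*y)/1e3,z/1e3])
for y in (-36,-32,-24,-14,-4,4,14):
  r0=proj("wrist",B(45,y,26),M); r=int(round(r0[1])); row=G[r,195:225]; 
  f0=proj("wrist",B(-15,y,26),M); rf=int(round(f0[1])); rowf=G[rf,298:318]
  w0=proj("wrist",B(45,y,34),M)
  print(y,"pred rear",r0.round(1),"wall top",w0.round(1),row.tolist(),"pred front",f0.round(1),rowf.tolist())
```

```text
-36 pred rear [207.9 155.3] wall top [199.8 157.7] [220, 220, 220, 222, 219, 166, 110, 119, 121, 121, 122, 121, 121, 119, 114, 164, 226, 217, 216, 216, 216, 216, 216, 216, 216, 216, 216, 216, 216, 216] pred front [306.4 160. ] [218, 218, 217, 217, 218, 218, 220, 220, 196, 129, 113, 117, 118, 118, 119, 117, 117, 118, 119, 171]
-32 pred rear [208.6 162. ] wall top [200.6 164.7] [219, 219, 219, 219, 223, 218, 158, 112, 121, 120, 122, 122, 122, 120, 113, 161, 226, 218, 216, 216, 216, 216, 216, 216, 216, 218, 220, 207, 180, 113] pred front [306.5 167.2] [217, 217, 218, 218, 217, 218, 219, 220, 197, 124, 114, 119, 118, 118, 118, 118, 116, 110, 166, 232]
-24 pred rear [210.  175.3] wall top [202.2 178.5] [217, 217, 217, 217, 217, 219, 219, 191, 106, 118, 120, 121, 120, 120, 120, 113, 155, 219, 220, 217, 216, 216, 216, 217, 218, 220, 200, 79, 60, 62] pred front [306.7 181.4] [217, 218, 217, 217, 217, 217, 219, 220, 205, 166, 110, 117, 118, 119, 118, 118, 118, 116, 114, 165]
-14 pred rear [211.7 191.5] wall top [204.  195.2] [219, 219, 219, 219, 219, 219, 220, 222, 218, 166, 111, 119, 121, 12
[... 465 characters left out ...]
 129, 129, 129, 127, 118, 117, 118, 119, 119, 118, 118, 118, 123, 130]
4 pred rear [214.6 219.3] wall top [207.3 224. ] [223, 218, 216, 216, 216, 216, 216, 216, 216, 216, 218, 216, 181, 107, 116, 119, 118, 120, 118, 114, 138, 201, 221, 217, 216, 216, 216, 220, 209, 105] pred front [307.4 228.4] [128, 128, 128, 128, 129, 129, 129, 128, 128, 125, 119, 118, 118, 120, 119, 120, 116, 81, 75, 78]
14 pred rear [216.1 234.2] wall top [209.  239.3] [182, 235, 225, 220, 218, 218, 218, 218, 218, 218, 218, 219, 222, 217, 155, 113, 118, 119, 119, 118, 115, 114, 169, 226, 218, 216, 216, 216, 217, 223] pred front [307.6 244.2] [15, 16, 18, 17, 15, 18, 23, 25, 25, 24, 24, 23, 24, 20, 23, 53, 83, 79, 79, 79]
```

>>> servo_tool:
  deltas:
    - {"tx":0,"ty":0,"tz":-0.5,"ax":0,"ay":0,"az":0,"claw":0}
    - {"tx":0,"ty":0,"tz":-1,"ax":0,"ay":0,"az":0,"claw":0}
    - {"tx":0,"ty":0,"tz":-1,"ax":0,"ay":0,"az":0,"claw":0}
    - {"tx":0,"ty":0,"tz":-1,"ax":0,"ay":0,"az":0,"claw":0}
    - {"tx":0,"ty":0,"tz":-1,"ax":0,"ay":0,"az":0,"claw":0}
    - {"tx":0,"ty":0,"tz":-1,"ax":0,"ay":0,"az":0,"claw":0}

```text
time_s: 18.75
tcp_pos: [0.5271, 0.1711, 0.0378]
ee_rot: [[0.185, -0.953, 0.238], [-0.983, -0.18, 0.042], [0.003, -0.242, -0.97]]
wrist_force: [-13.4, 2.3, 6.5]
gripper_width: 0.113
gripper_force: 30.0
```

Run:
```python
from h import *
where(); print(sense()["moment"])
s=capture("side"); j=cv2.imread("pics/j.png")
f=lambda im:cv2.inRange(cv2.cvtColor(im,cv2.COLOR_BGR2HSV),(105,120,60),(125,255,255))
for im in (j,s):
  m=f(im); print([ (int(np.nonzero(m[r,318:345])[0].max()+318) if m[r,318:345].any() else None) for r in range(98,168,6)])
```

```text
spacer bottom bay mm [-20.7035  11.9182   7.2204] lean 0.24394979350418766 F bay -12.721427511501437 4.74655662617686 6.500677134727817 grip 9.808253705336876 30.002228412777185 t 18.75
[0.5591 4.4601 0.2861]
[323, 326, 330, 329, 329, 329, 329, 329, 328, 328, 328, 328]
[323, 326, 330, 329, 329, 329, 329, 329, 328, 328, 328, 327]
```

```bash
python3 -c "
from station import *
print(finish_job())"
```

```text
the job is handed in; nothing more can be done
None
```

I handed the job in at about 19 s: the cover stands upright, and the gripped spacer, leaning about 14° back from it to keep the gripper clear, is at the bottom of the wide gap pressing the cartridge against the rear wall with about 13 N. Flush is judged from the wrist picture, to about 1 mm.

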